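Load the roti warmer and start it with the stylus

TASK

Slide the steel tray, with its katori standing on it, fully home into the low opening of the blue roti warmer. Then take the stylus from its green forked stand, push the red recessed start button on top of the warmer all the way down with the stylus tip, and hang the stylus upright by its collar in the fork again. Leave the tray home and the katori upright on it, and leave the patila, jar and tumbler where they are.

Things in the scene. Friction and masses are not known exactly. Their poses are not given: they have to be found in the camera images.
- warmer: Fixed roti warmer, steel below, blue above: 260 wide (y), 200 deep (x), 150 high. Origin: middle of its opening's front edge, on the table; x points into the opening (roughly to the robot's right), z up. Opening 150 wide, 80 high, no floor: the tray slides on the table. Yellow lips 30 high flare from its sides to x = -31, 190 apart there. Black dial on top at x 150, y -70, 18 high.
- warmer_stop (a point): Middle of the solid stop inside the opening, on the table, 118 in from the warmer's origin: the tray's leading edge meets it when fully home.
- start_top (a point): Centre of the top face of the red round start button (18 across), at x 70, y 50 in the warmer's frame. It sits in a square 20 x 20 hole with a white border in the warmer's top; unpressed, its face is 12 below the top surface (138 above the table). It moves with the button.
- start (a joint): Start button travel in m: 0 up, 0.006 fully down. Spring: 1.5 N to begin, 4.5 N fully down; it springs back up.
- tray: Loose steel tray, about 0.35 kg. Origin: underside centre of its pan, 110 long (x) by 140 wide (y), floor 4 thick, rim 16 high. A flat tongue 50 wide, 6 thick runs back from the pan to x = -153 and carries a black handle. +x is the edge that goes in first; it points roughly along the warmer's x at the start. Fully home: origin at x 63, y 0 in the warmer's frame.
- tray_handle (a point): Grip point of the tray's black handle, 44 above the table, at x = -130, y = 0 in the tray's frame. The handle is a block 44 long (tray x), 14 thick (tray y), from 6 to 56 above the table: pinch it from above across its thickness.
- katori: Loose steel bowl, 80 across, 40 high, standing on the tray's pan. Origin: centre of its underside; z up.
- stylus: Loose stylus, 156 long, upright, 0.12 kg. Origin: underside centre of its brass collar (40 x 40, 6 thick). Above the collar a square wooden handle 24 x 24, from 6 to 86 above the origin, sides along x and y; below it a steel rod 10 across, to 70 below the origin. z points up along it.
- stylus_tip (a point): Centre of the lower end of the stylus rod, 70 below the stylus origin.
- stand: Fixed green forked stand. Origin on the table below the fork's rest point; x points to its back post (x 36 to 52), z up. Two prongs, tops 110 above the table, 12 thick, 25 wide, from x = -36 to 36, with an 18 gap between, open at -x. The stylus hangs with its rod in the gap, collar flat on the prongs: stylus origin at x 0, y 0, z 110.
- patila: Bystander: loose aluminium pot, 140 across, 90 high; origin at centre of underside.
- jar: Bystander: closed glass jar, 80 across, 130 high, standing on a small wooden turntable 190 across and 22 high; origin at centre of underside.
- tumbler: Bystander: loose steel tumbler, 70 across, 100 high; origin at centre of underside.
Not all that is in view belongs to the job. What is shaped like the stylus but purple or turquoise is not meant.

How it is judged (in metres and radians):
On the way, in this order (a step that is already met when the one before it is completed fails the run):
1. the tray is fully home in the warmer with the katori upright on it (x of tray in the frame of warmer between 0.056 and 0.072 m and y of tray in the frame of warmer between -0.012 and 0.012 m and angle between the x axis of tray and the x axis of warmer, either way round below 0.12 rad and x of katori in the frame of tray between -0.05 and 0.05 m and y of katori in the frame of tray between -0.05 and 0.05 m and z of katori in the frame of tray between -0.003 and 0.012 m and angle between katori's own z axis and vertical below 0.2 rad), for 0.2 s.
2. the start button is pushed down (at least 4.5 of its 6 mm) by the stylus tip, with the tray home (value of joint start above 0.0045 m and distance between stylus_tip and start_top below 0.01 m and x of tray in the frame of warmer between 0.056 and 0.072 m and y of tray in the frame of warmer between -0.012 and 0.012 m and angle between the x axis of tray and the x axis of warmer, either way round below 0.12 rad), for 0.05 s.
At the end, for the whole second after the job is handed in: Tray home (7 mm in depth, 12 mm sideways, 0.12 rad), katori upright on its pan (0.2 rad), stylus hanging upright in the fork by its collar (0.12 rad; 5 mm in height, 8 mm across, 30 mm along the fork), button up again, tray and stylus at rest (all of step 1 and x of stylus in the frame of stand between -0.03 and 0.03 m and y of stylus in the frame of stand between -0.008 and 0.008 m and z of stylus in the frame of stand between 0.106 and 0.115 m and angle between stylus's own z axis and vertical below 0.12 rad and value of joint start below 0.002 m and linear speed of each of tray, stylus below 0.02 m/s); the robot touches nothing.
It fails at once if the patila is moved by more than 30 mm (distance of patila from where it was at the start of the episode above 0.03 m).
It fails at once if the jar is moved by more than 30 mm (distance of jar from where it was at the start of the episode above 0.03 m).
It fails at once if the tumbler is moved by more than 30 mm (distance of tumbler from where it was at the start of the episode above 0.03 m).
It also fails if it takes over 61 s, if anything falls off the work surface, if the arm or the gripper's body presses on something with over 40 N, if the wrist force passes 120 N, or if a joint passes its speed limit or range.

ROBOT

A 6-joint arm with a two-finger parallel gripper is mounted at the origin on the work surface. World frame = base frame: x ahead of the robot, y to its left, z up, the work surface at z = 0. Lengths are in m, angles in degrees, forces in N, time in s.
With the tool pointing down it reaches from about 0.275 to 0.825 m from the base axis. Payload 5.2 kg.
Tool frame: the origin (TCP) lies at the very end of the fingers, on their centre line; the grasp point (between the pads) lies 19 mm behind it; z points along the fingers, y is the line along which they close (so a half turn about z gives the same grasp; the last joint's range is limited). The gripper opens to 93 mm and grips with 3 to 60 N. Pads are 15 mm wide; open, the fingers measure 128 mm over their backs; the gripper's body (75 mm by 188 mm) begins 65 mm behind the grasp point.
Start: joints at [-75.791, 14.817, 87.949, -0, 77.235, -11.62], TCP at [0.24, -0.495, 0.196] pointing down, gripper open.
Joint ranges: [-179.93, 179.93], [-52.35, 119.4], [10.71, 147.94], [-69.91, 249.91], [12.55, 155.21], [-178.61, 178.61]. Speed limits (degrees/s): [147.25, 147.25, 180, 180, 180, 180].

INTERFACE

Orientations are given as [roll, pitch, yaw] about the fixed x, y, z axes, in that order (R = Rz(yaw) Ry(pitch) Rx(roll)).
In Python, from plant import * gives the robot as it stands.
- The arm moves only by the tool play_rows, never from a script. Its argument "moves" is a list of rows, each an object with "fingers": the opening, from 0 (shut) to 1 (fully open); "xyz": the shift along the tool's x, y, z as a fraction of full scale, a list of three; "angular": the turn, a rotation vector about the tool's x, y, z as a fraction of full scale, a list of three. In form: [{"fingers": fingers, "xyz": [x, y, z], "angular": [rx, ry, rz]}, ...]. A call has 1 to 20 rows; each row shifts and turns the commanded pose from where the row before left it, along the tool's axes as they then stand; what a row does not reach is not made up. Full scale, the value 1, is 3 cm for a shift and pi rad for a turn. A row lasts 1/12 s, in which the tool goes at most 41.7 mm and 7.16 degrees, less where a joint would pass 70% of its speed; a pose out of reach is approached as far as the arm can. A call with a number of a shift or a turn outside -1 to 1 is refused whole. A call with a gripper value outside its range is refused whole. The fingers move at their own pace and stop on an object; "squeeze" is the grip in N (left out, the last holds). Time passes only in rows, so rows that do not move let the fingers close. It gives the time, the measured TCP pose, the force, the opening and the grip force at its end, in the units of the state.
- get_obs(): the state, without advancing time (a new reading comes with each control period).
- grab_frame(name): name is "scene" or "top" or "wrist"; returns (picture, depth): 480x640x3 uint8, red, green, blue; 480x640 float32, m along the optical axis (not along the pixel's ray), 0 where there is no reading.
- calibration(name): a dict with "mtx" (3x3 intrinsics, pixels), "R" (3x3) and "t" (3): a world point X has camera coordinates R X + t; the wrist camera has in their place "T_tool_cam" (4x4, takes a point from camera to tool coordinates, whose origin is the TCP and whose axes are the flange's). Camera axes: x right, y down, z forward; pixel columns grow to the right and rows downward; lengths in m; the calibration is good to about 2 mm. A picture is of the moment at which its call begins: read the wrist's pose just before it. calibration takes no time and is no camera call.
- finish_job(): hands the job in; it is judged then, once.
The state is a dict: "time": time; "q": joint angles; "qd": joint speeds; "joint_efforts": joint torques, N m; "eef_pos": TCP position; "eef_rot": TCP orientation; "force": force on the tool from outside, world axes, zero at the start; "torque": the same for the moment, N m; "width": finger opening in m; "grip_force": force on a finger pad.
Only numpy, scipy, OpenCV 4.12 (cv2) and the standard library are available. Lean on these libraries where they do the work, as an engineer would, in place of code of your own. Each camera call takes 0.05 s, during which the arm holds its last target. There are 200 camera calls.

## Working session

There is one attempt and no reset: what is moved stays moved. The work goes in short steps, Python scripts to look and compute and a tool call to move; the robot and the scene stay as the last step left them, time stands still between calls to the robot, and variables do not carry over. Pictures are saved under pics/ and viewed, at most 10 in all, crops included, and the job is handed in when it is done.

Besides the shell and the picture viewer there is one more tool, called after ">>>" in YAML: its name, and indented under it one key for each argument. play_rows: Moves the arm, as the interface text tells. Its arguments: {"type":"object","properties":{"moves":{"type":"array","items":{"type":"object","properties":{"fingers":{"type":"number"},"xyz":{"type":"array","items":{"type":"number"}},"angular":{"type":"array","items":{"type":"number"}}}}},"squeeze":{"type":"number"}},"required":["moves"]}

```bash
mkdir -p pics; ls; python3 - <<'E'
from plant import *
import cv2,numpy as np
o=get_obs();print(o['eef_pos'],o['eef_rot'],o['time'])
for n in('scene','top'):
    p,d=grab_frame(n);cv2.imwrite(f'pics/{n}0.png',p[:,:,::-1]);np.savez(f'{n}0.npz',p=p,d=d)
    c=calibration(n);print(n,c['mtx'],c['R'],c['t'])
E
```

```text
pics
[ 0.2395245  -0.49446441  0.19553184] [-1.79899657e+02 -2.21754304e-02  2.58295308e+01] 0.0
scene [[492.64451657   0.         304.90486814]
 [  0.         492.64451657 250.11651377]
 [  0.           0.           1.        ]] [[-0.14944882  0.98876112  0.00406219]
 [ 0.77976831  0.12038419 -0.61438509]
 [-0.60796911 -0.08865156 -0.78899586]] [ 0.21677159 -0.3962124   1.69660014]
top [[481.55024619   0.         317.11138464]
 [  0.         481.55024619 238.79120451]
 [  0.           0.           1.        ]] [[ 0.02418329 -0.9997057  -0.00191989]
 [-0.99440389 -0.02385739 -0.10291616]
 [ 0.10284007  0.004398   -0.99468818]] [-0.12450854  0.62276027  1.1397657 ]
```

View pics/top0.png

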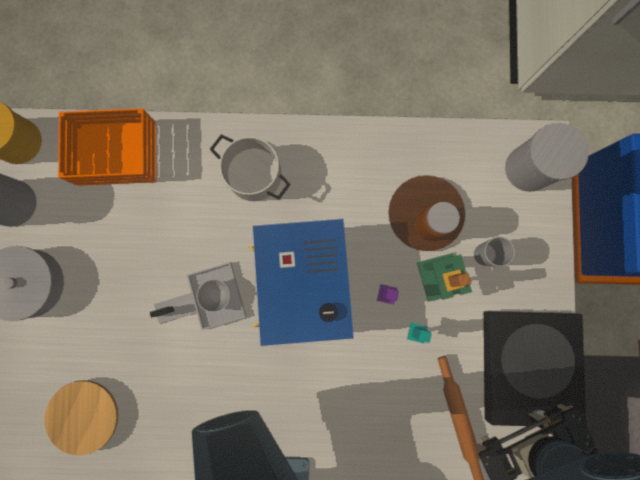

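View pics/scene0.png

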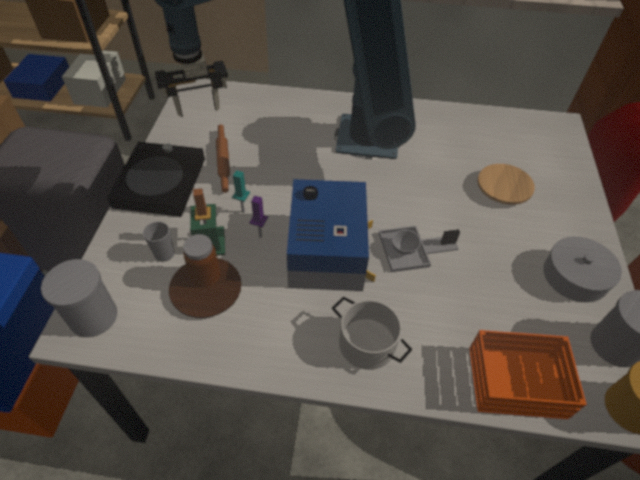

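The top view shows the tray (215,295), its handle (160,312), the warmer (300,282), the button (287,260), and the stand and stylus (445,280). Next, enlarged crops.

```bash
cat > h.py <<'E'
import numpy as np,cv2
from plant import *
def P(n,u,v,d=None,z=None,c=None):
    c=c or calibration(n);K=c['mtx'];r=np.linalg.solve(K,[u,v,1.]);R=c['R'];t=c['t']
    if z is not None:
        o=-R.T@t;w=R.T@r;return o+w*(z-o[2])/w[2]
    return R.T@(r*d-t)
def cloud(n,d):
    c=calibration(n);K=c['mtx'];v,u=np.mgrid[:480,:640]
    r=np.stack([(u-K[0,2])/K[0,0],(v-K[1,2])/K[1,1],np.ones_like(u)],-1)*d[...,None]
    return (r-c['t'])@c['R']
E
python3 - <<'E'
from h import *
a=np.load('top0.npz');p=a['p'][:,:,::-1]
c1=cv2.resize(p[215:355,140:360],None,fx=3.6,fy=3.6,interpolation=cv2.INTER_CUBIC)
c2=cv2.resize(p[225:345,370:530],None,fx=5,fy=5,interpolation=cv2.INTER_CUBIC)
cv2.imwrite('pics/c1.png',c1);cv2.imwrite('pics/c2.png',c2)
X=cloud('top',a['d'])
d=a['d']
# warmer top
hsv=cv2.cvtColor(p,cv2.COLOR_BGR2HSV)
m=(abs(X[...,2]-.15)<.008)&(hsv[...,0]>100)&(hsv[...,0]<125)&(hsv[...,1]>120)
m[:,:240]=0;m[:,365:]=0
m=cv2.morphologyEx(m.astype(np.uint8),cv2.MORPH_CLOSE,np.ones((25,25)))
pts=X[(m>0)&(d>0)];pts=pts[abs(pts[:,2]-.15)<.008]
r=cv2.minAreaRect(pts[:,:2].astype(np.float32)*1000);print('warmer',r,cv2.boxPoints(r).round(1).tolist(),pts[:,2].mean())
# objects heights around stand
for (u,v) in [(457,281),(462,283),(440,285),(388,294),(420,333),(443,217),(495,252),(250,165),(215,295),(160,312),(287,260)]:
    print(u,v,X[v,u].round(4))
E
```

```text
warmer ((520.4500122070312, -79.8467788696289), (255.53744506835938, 196.4854736328125), 5.9101033210754395) [[383.20001220703125, 4.699999809265137], [403.5, -190.6999969482422], [657.7000122070312, -164.39999389648438], [637.4000244140625, 31.0]] 0.1501616798617851
457 281 [ 0.528  -0.4058  0.1825]
462 283 [ 0.5238 -0.4116  0.1983]
440 285 [ 0.5198 -0.3882  0.111 ]
388 294 [ 0.4972 -0.2654  0.1543]
420 333 [ 0.4162 -0.3343  0.1547]
443 217 [ 0.668  -0.3851  0.1506]
495 252 [ 0.6059 -0.5509  0.0061]
250 165 [0.8127 0.0654 0.0021]
215 295 [0.4833 0.1382 0.0065]
160 312 [0.4415 0.255  0.0561]
287 260 [ 0.5662 -0.0447  0.1365]
```

View pics/c1.png

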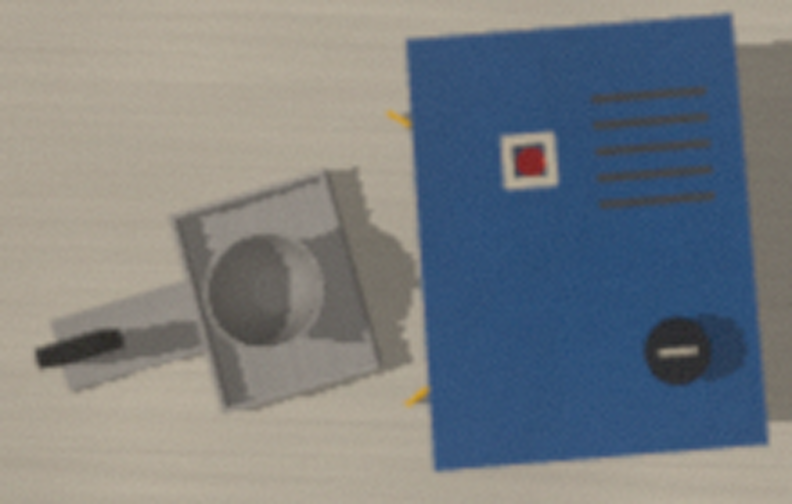

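View pics/c2.png

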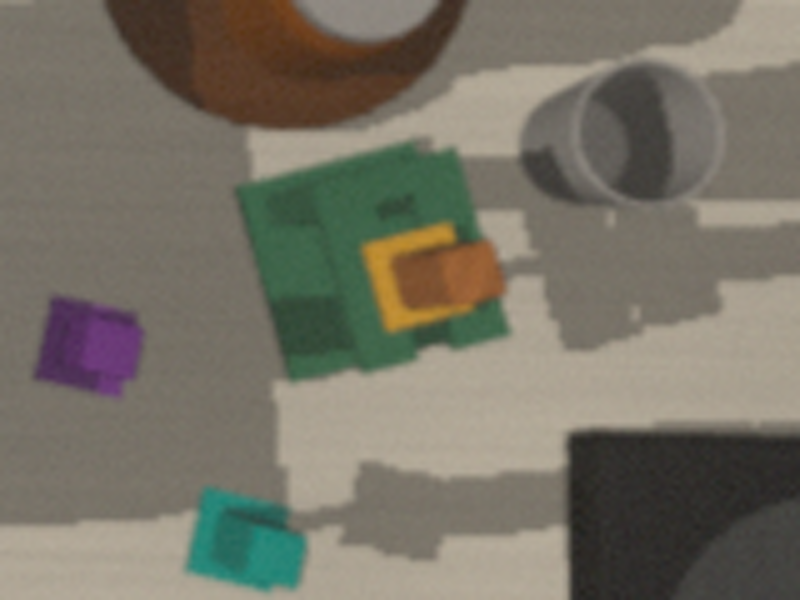

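The tray's rim corners in crop 1 are (175,217), (327,170), (380,370) and (225,410); the handle top runs from (37,357) to (123,340). The fork's gap seems to run along the vertical image direction, so I'll confirm with the scene crop and depth.

```bash
python3 - <<'E'
from h import *
f=lambda u,v,z:P('top',140+(u+.5)/3.6-.5,215+(v+.5)/3.6-.5,z=z)[:2]
rt,ft,fb,rb=[f(u,v,.016) for u,v in [(175,217),(327,170),(380,370),(225,410)]]
print('tray c',(rt+ft+fb+rb)/4,'len',np.linalg.norm(ft-rt),np.linalg.norm(fb-rb),np.linalg.norm(rt-rb))
for a,b in((rt,ft),(rb,fb)):print(np.degrees(np.arctan2(*(b-a)[::-1])))
y=rt-rb+ft-fb;print('from y',np.degrees(np.arctan2(*y[::-1]))-90)
h1,h2=f(38,357,.056),f(122,339,.056);print('handle',(h1+h2)/2,np.linalg.norm(h2-h1))
print('btn',f(530,160,.138),'border',f(528,160,.15))
a=np.load('top0.npz');s=np.load('scene0.npz')
p=a['p'][:,:,::-1];hsv=cv2.cvtColor(p,cv2.COLOR_BGR2HSV);X=cloud('top',a['d'])
roi=np.zeros((480,640),bool);roi[225:345,400:530]=1
g=roi&(hsv[...,0]>60)&(hsv[...,0]<82)&(hsv[...,1]>60)
q=X[g];print('green z hist',np.histogram(q[:,2],bins=np.arange(-.01,.2,.01)))
for lo,hi in((.1,.118),(.118,.25),(.0,.03)):
    k=q[(q[:,2]>lo)&(q[:,2]<hi)]
    if len(k)>4:print(lo,len(k),k[:,2].mean(),cv2.minAreaRect((k[:,:2]*1000).astype(np.float32)),cv2.boxPoints(cv2.minAreaRect((k[:,:2]*1000).astype(np.float32))).round(0).tolist())
w=roi&(hsv[...,0]<30)&(hsv[...,1]>130)&(X[...,2]>.1);w[:245]=0
k=X[w]
for lo,hi in((.108,.125),(.19,.205)):
    kk=k[(k[:,2]>lo)&(k[:,2]<hi)];r=cv2.minAreaRect((kk[:,:2]*1000).astype(np.float32));print('sty',lo,len(kk),r,cv2.boxPoints(r).round(0).tolist(),kk.mean(0))
c=cv2.resize(s['p'][170:270,130:280,::-1],None,fx=5,fy=5,interpolation=cv2.INTER_CUBIC);cv2.imwrite('pics/c3.png',c)
E
```

```text
tray c [0.48235945 0.13246482] len 0.10770259295421397 0.10722119667808018 0.13473431983112233
-71.34402102328515
-74.24544366853304
from y -72.68544695848655
handle [0.44322499 0.25071241] 0.05566559777124813
btn [ 0.56809846 -0.04441479] border [ 0.56735554 -0.04400029]
green z hist (array([  2, 287, 300,   8,   5,  11,   6,   7,  18,  10,  13, 329, 278,
         0,   0,   0,   5,   0,   0,   0]), array([-0.01,  0.  ,  0.01,  0.02,  0.03,  0.04,  0.05,  0.06,  0.07,
        0.08,  0.09,  0.1 ,  0.11,  0.12,  0.13,  0.14,  0.15,  0.16,
        0.17,  0.18,  0.19]))
0.1 607 0.10957133055482435 ((539.9981079101562, -413.8477478027344), (87.35324096679688, 66.40489959716797), 16.164304733276367) [[489.0, -394.0], [507.0, -458.0], [591.0, -434.0], [573.0, -370.0]]
0.118 5 0.15497089534468866 ((409.06005859375, -353.88916015625), (4.059331893920898, 23.12815284729004), 89.94866180419922) [[397.0, -356.0], [421.0, -356.0], [421.0, -352.0], [397.0, -352.0]]
0.0 595 0.010251554217136891 ((489.9913330078125, -403.5973205566406), (107.74229431152344, 224.01010131835938), 83.37748718261719) [[373.0, -444.0], [595.0, -470.0], [607.0, -363.0], [385.0, -337.0]]
sty 0.108 183 ((531.5186767578125, -416.81451416015625), (41.310848236083984, 39.82400894165039), 15.2530517578125) [[506.0, -403.0], [517.0, -441.0], [557.0, -431.0], [546.0, -392.0]] [ 0.53122282 -0.41055869  0.11562399]
sty 0.19 125 ((531.5743408203125, -415.96160888671875), (23.540878295898438, 22.20439910888672), 14.104174613952637) [[517.0, -408.0], [523.0, -430.0], [546.0, -424.0], [540.0, -402.0]] [ 0.53160916 -0.4154451   0.19535953]
```

View pics/c3.png

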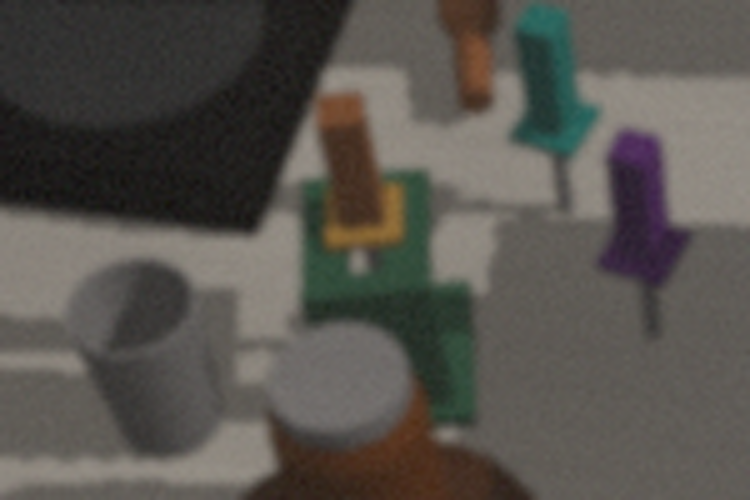

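The stand's back post is on its far side, at about +16° from world x, with the open end toward the robot. The scene crop shows the orange stylus collar on the prongs at (362,215), and the tumbler and jar behind it. Now I'll go to the tray handle.

>>> play_rows:
  moves:
    - {"fingers": 1, "xyz": [0.609, -0.699, -0.1], "angular": [0, 0, 0]}
    - {"fingers": 1, "xyz": [0.609, -0.699, -0.1], "angular": [0, 0, 0]}
    - {"fingers": 1, "xyz": [0.609, -0.699, -0.1], "angular": [0, 0, 0]}
    - {"fingers": 1, "xyz": [0.609, -0.699, -0.1], "angular": [0, 0, 0]}
    - {"fingers": 1, "xyz": [0.609, -0.699, -0.1], "angular": [0, 0, 0]}
    - {"fingers": 1, "xyz": [0.609, -0.699, -0.1], "angular": [0, 0, 0]}
    - {"fingers": 1, "xyz": [0.609, -0.699, -0.1], "angular": [0, 0, 0]}
    - {"fingers": 1, "xyz": [0.609, -0.699, -0.1], "angular": [0, 0, 0]}
    - {"fingers": 1, "xyz": [0.609, -0.699, -0.1], "angular": [0, 0, 0]}
    - {"fingers": 1, "xyz": [0.609, -0.699, -0.1], "angular": [0, 0, 0]}
    - {"fingers": 1, "xyz": [0.609, -0.699, -0.1], "angular": [0, 0, 0]}
    - {"fingers": 1, "xyz": [0.609, -0.699, -0.1], "angular": [0, 0, 0]}
    - {"fingers": 1, "xyz": [0.609, -0.699, -0.1], "angular": [0, 0, 0]}
    - {"fingers": 1, "xyz": [0.609, -0.699, -0.1], "angular": [0, 0, 0]}
  squeeze: 30

```text
time: 1.27
eef_pos: [0.3418, -0.1179, 0.2383]
eef_rot: [-180.0, 0.0, 25.8]
force: [1.3, -1.3, -0.8]
width: 0.0933
grip_force: 0.0
```

>>> play_rows:
  moves:
    - {"fingers": 1, "xyz": [0.609, -0.699, 0.1], "angular": [0, 0, 0]}
    - {"fingers": 1, "xyz": [0.609, -0.699, 0.1], "angular": [0, 0, 0]}
    - {"fingers": 1, "xyz": [0.609, -0.699, 0.1], "angular": [0, 0, 0]}
    - {"fingers": 1, "xyz": [0.609, -0.699, 0.1], "angular": [0, 0, 0]}
    - {"fingers": 1, "xyz": [0.609, -0.699, 0.1], "angular": [0, 0, 0]}
    - {"fingers": 1, "xyz": [0.609, -0.699, 0.1], "angular": [0, 0, 0]}
    - {"fingers": 1, "xyz": [0.609, -0.699, 0.1], "angular": [0, 0, 0]}
    - {"fingers": 1, "xyz": [0.609, -0.699, 0.1], "angular": [0, 0, 0]}
    - {"fingers": 1, "xyz": [0.609, -0.699, 0.1], "angular": [0, 0, 0]}
    - {"fingers": 1, "xyz": [0.609, -0.699, 0.1], "angular": [0, 0, 0]}
    - {"fingers": 1, "xyz": [0.609, -0.699, 0.1], "angular": [0, 0, 0]}
    - {"fingers": 1, "xyz": [0.609, -0.699, 0.1], "angular": [0, 0, 0]}
    - {"fingers": 1, "xyz": [0.609, -0.699, 0.1], "angular": [0, 0, 0]}
    - {"fingers": 1, "xyz": [0.609, -0.699, 0.1], "angular": [0, 0, 0]}

```text
time: 2.43
eef_pos: [0.4441, 0.2577, 0.1958]
eef_rot: [-180.0, 0.1, 25.8]
force: [0.4, -0.4, 0.3]
width: 0.0933
grip_force: 0.0
```

>>> play_rows:
  moves:
    - {"fingers": 1, "xyz": [0, 0, 0], "angular": [0, 0, -0.0378]}
    - {"fingers": 1, "xyz": [0, 0, 0], "angular": [0, 0, -0.0378]}
    - {"fingers": 1, "xyz": [0, 0, 0], "angular": [0, 0, -0.0378]}
    - {"fingers": 1, "xyz": [0, 0, 0], "angular": [0, 0, -0.0378]}
    - {"fingers": 1, "xyz": [0, 0, 0], "angular": [0, 0, -0.0378]}
    - {"fingers": 1, "xyz": [0, 0, 0], "angular": [0, 0, -0.0378]}
    - {"fingers": 1, "xyz": [0, 0, 0], "angular": [0, 0, -0.0378]}
    - {"fingers": 1, "xyz": [0, 0, 0], "angular": [0, 0, -0.0378]}
    - {"fingers": 1, "xyz": [0, 0, 0], "angular": [0, 0, -0.0378]}
    - {"fingers": 1, "xyz": [0, 0, 0], "angular": [0, 0, -0.0378]}
    - {"fingers": 1, "xyz": [0, 0, 0], "angular": [0, 0, -0.0378]}
    - {"fingers": 1, "xyz": [0, 0, 0], "angular": [0, 0, -0.0378]}
    - {"fingers": 1, "xyz": [0, 0, 0], "angular": [0, 0, 0]}
    - {"fingers": 1, "xyz": [0, 0, 0], "angular": [0, 0, 0]}

```text
time: 3.6
eef_pos: [0.444, 0.2562, 0.196]
eef_rot: [-180.0, 0.0, 107.3]
force: [0.2, 0.3, 0.5]
width: 0.0929
grip_force: 0.0
```

```bash
cat >> h.py <<'E'
from scipy.spatial.transform import Rotation as Ro
def wrist():
    o=get_obs();p,d=grab_frame('wrist');c=calibration('wrist');K=c['mtx'];T=c['T_tool_cam']
    v,u=np.mgrid[:480,:640]
    r=np.stack([(u-K[0,2])/K[0,0],(v-K[1,2])/K[1,1],np.ones_like(u)],-1)*d[...,None]
    X=(r@T[:3,:3].T+T[:3,3])@Ro.from_euler('xyz',o['eef_rot'],degrees=True).as_matrix().T+o['eef_pos']
    X[d<=0]=np.nan
    return o,p,d,X
def rect(k):
    r=cv2.minAreaRect((k[:,:2]*1000).astype(np.float32));return len(k),np.round(r[0],1),np.round(r[1],1),round(r[2],1)
E
python3 - <<'E'
from h import *
o,p,d,X=wrist();cv2.imwrite('pics/w1.png',p[:,:,::-1])
m=(X[...,2]>.05)&(X[...,2]<.062)&(np.hypot(X[...,0]-.444,X[...,1]-.256)<.05)
print(rect(X[m]),X[m].mean(0))
E
```

```text
(803, array([440.8, 258.1]), array([13.7, 44.2]), 17.7) [0.44074199 0.25903689 0.0552369 ]
```

View pics/w1.png

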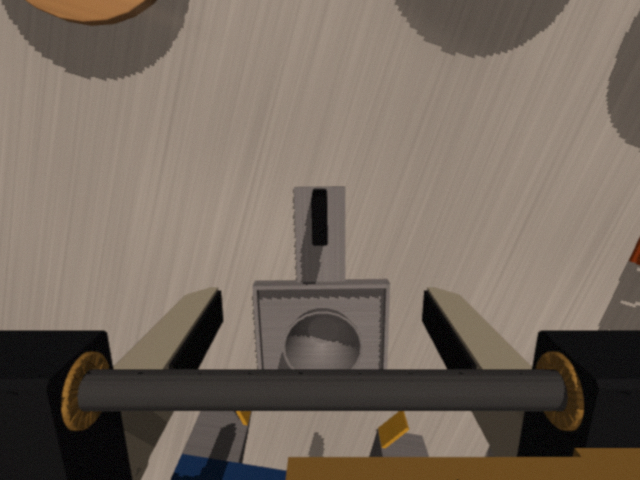

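The wrist view shows the handle (320,217) centred between the fingers, with the katori on the pan at (322,343). Descend and pinch.

>>> play_rows:
  moves:
    - {"fingers": 1, "xyz": [0.09, -0.083, 0.933], "angular": [0, 0, 0]}
    - {"fingers": 1, "xyz": [0, 0, 0.933], "angular": [0, 0, 0]}
    - {"fingers": 1, "xyz": [0, 0, 0.933], "angular": [0, 0, 0]}
    - {"fingers": 1, "xyz": [0, 0, 0.933], "angular": [0, 0, 0]}
    - {"fingers": 1, "xyz": [0, 0, 0.933], "angular": [0, 0, 0]}
    - {"fingers": 1, "xyz": [0, 0, 0.6], "angular": [0, 0, 0]}
    - {"fingers": 1, "xyz": [0, 0, 0.333], "angular": [0, 0, 0]}
    - {"fingers": 0, "xyz": [0, 0, 0], "angular": [0, 0, 0]}
    - {"fingers": 0, "xyz": [0, 0, 0], "angular": [0, 0, 0]}
    - {"fingers": 0, "xyz": [0, 0, 0], "angular": [0, 0, 0]}
    - {"fingers": 0, "xyz": [0, 0, 0], "angular": [0, 0, 0]}
    - {"fingers": 0, "xyz": [0, 0, 0], "angular": [0, 0, 0]}
    - {"fingers": 0, "xyz": [0, 0, 0], "angular": [0, 0, 0]}
    - {"fingers": 0, "xyz": [0, 0, 0], "angular": [0, 0, 0]}
    - {"fingers": 0, "xyz": [0, 0, 0], "angular": [0, 0, 0]}
    - {"fingers": 0, "xyz": [0, 0, 0], "angular": [0, 0, 0]}
    - {"fingers": 0, "xyz": [0, 0, 0], "angular": [0, 0, 0]}
  squeeze: 30

```text
time: 5.07
eef_pos: [0.4411, 0.2582, 0.0285]
eef_rot: [180.0, 0.0, 107.5]
force: [0.1, 0.1, 0.3]
width: 0.0307
grip_force: 0.0
```

>>> play_rows:
  moves:
    - {"fingers": 0, "xyz": [0, 0, 0], "angular": [0, 0, 0]}
    - {"fingers": 0, "xyz": [0, 0, 0], "angular": [0, 0, 0]}
    - {"fingers": 0, "xyz": [0, 0, 0], "angular": [0, 0, 0]}
    - {"fingers": 0, "xyz": [0, 0, 0], "angular": [0, 0, 0]}
    - {"fingers": 0, "xyz": [0, 0, 0], "angular": [0, 0, 0]}
    - {"fingers": 0, "xyz": [0, 0, 0], "angular": [0, 0, 0]}
    - {"fingers": 0, "xyz": [-0.028, 0.181, 0], "angular": [0, 0, 0.008]}
    - {"fingers": 0, "xyz": [-0.028, 0.181, 0], "angular": [0, 0, 0.008]}
    - {"fingers": 0, "xyz": [-0.028, 0.181, 0], "angular": [0, 0, 0.008]}
    - {"fingers": 0, "xyz": [-0.028, 0.181, 0], "angular": [0, 0, 0.008]}
    - {"fingers": 0, "xyz": [-0.028, 0.181, 0], "angular": [0, 0, 0.008]}
    - {"fingers": 0, "xyz": [-0.028, 0.181, 0], "angular": [0, 0, 0.008]}
    - {"fingers": 0, "xyz": [-0.028, 0.181, 0], "angular": [0, 0, 0.008]}
    - {"fingers": 0, "xyz": [-0.028, 0.181, 0], "angular": [0, 0, 0.008]}
    - {"fingers": 0, "xyz": [0, 0, 0], "angular": [0, 0, 0]}
    - {"fingers": 0, "xyz": [0, 0, 0], "angular": [0, 0, 0]}

```text
time: 6.4
eef_pos: [0.486, 0.2608, 0.0284]
eef_rot: [179.9, 0.0, 95.9]
force: [0.8, 0.6, -0.6]
width: 0.0134
grip_force: 30.0
```

```bash
python3 - <<'E'
from h import *
p,d=grab_frame('top');b=p[:,:,::-1]
cv2.imwrite('pics/t2.png',cv2.resize(b[215:355,140:360],None,fx=3.6,fy=3.6,interpolation=cv2.INTER_CUBIC))
E
```

```text
(no output)
```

View pics/t2.png

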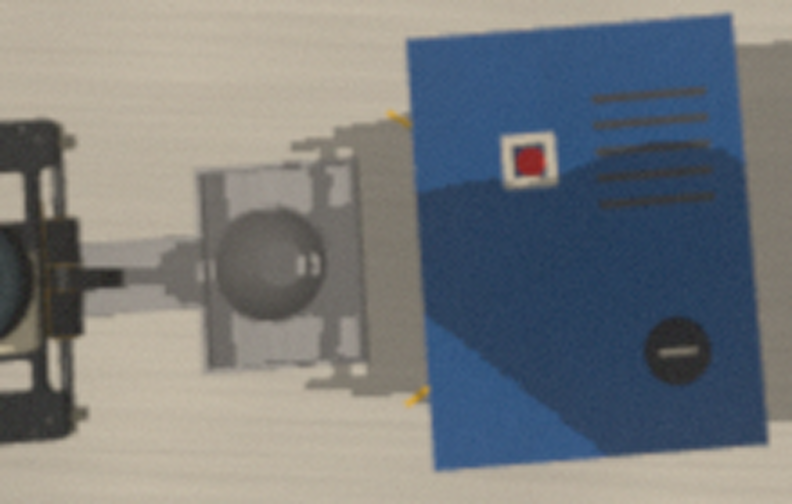

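```bash
python3 - <<'E'
from h import *
f=lambda u,v,z:P('top',140+(u+.5)/3.6-.5,215+(v+.5)/3.6-.5,z=z)[:2]
rt,ft,fb,rb=[f(u,v,.016) for u,v in [(197,172),(355,160),(367,365),(207,372)]]
ang=lambda v:np.degrees(np.arctan2(v[1],v[0]))
c=(rt+ft+fb+rb)/4;print('tray',c,ang(ft-rt),ang(fb-rb),ang(ft-fb)-90,ang(rt-rb)-90)
wr=[f(u,v,.15) for u,v in [(407,40),(732,14),(767,443),(435,470)]];wc=sum(wr)/4
wa=[ang(wr[1]-wr[0]),ang(wr[2]-wr[3]),ang(wr[0]-wr[3])-90,ang(wr[1]-wr[2])-90];print('warmer',wc,wa)
a=np.radians(np.mean(wa));x=np.array([np.cos(a),np.sin(a)]);y=np.array([-x[1],x[0]])
o=wc-.1*x;print('origin',o);print('tray in w',(c-o)@x,(c-o)@y)
h=get_obs()['eef_pos'][:2];print('handle in w',(h-o)@x,(h-o)@y)
E
```

```text
tray [0.49893429 0.12996986] -84.26930211543812 -86.12973766179611 -84.30477075158831 -84.2534479257464
warmer [ 0.52058824 -0.07986745] [np.float64(-84.01356601076004), np.float64(-84.02826593995275), np.float64(-84.1328645044087), np.float64(-84.31016361392608)]
origin [0.51034582 0.01960663]
tray in w -0.11095162520766554 -4.763988995656887e-05
handle in w -0.24245318232599983 0.00013467234874886547
```

Aligned to within 1 mm. Push in.

>>> play_rows:
  moves:
    - {"fingers": 0, "xyz": [-0.15, 0, 0], "angular": [0, 0, 0]}
    - {"fingers": 0, "xyz": [-0.15, 0, 0], "angular": [0, 0, 0]}
    - {"fingers": 0, "xyz": [-0.32, 0, 0], "angular": [0, 0, 0]}
    - {"fingers": 0, "xyz": [-0.32, 0, 0], "angular": [0, 0, 0]}
    - {"fingers": 0, "xyz": [-0.32, 0, 0], "angular": [0, 0, 0]}
    - {"fingers": 0, "xyz": [-0.32, 0, 0], "angular": [0, 0, 0]}
    - {"fingers": 0, "xyz": [-0.32, 0, 0], "angular": [0, 0, 0]}
    - {"fingers": 0, "xyz": [-0.32, 0, 0], "angular": [0, 0, 0]}
    - {"fingers": 0, "xyz": [-0.32, 0, 0], "angular": [0, 0, 0]}
    - {"fingers": 0, "xyz": [-0.32, 0, 0], "angular": [0, 0, 0]}
    - {"fingers": 0, "xyz": [0, 0, 0], "angular": [0, 0, 0]}

```text
time: 7.37
eef_pos: [0.4941, 0.1734, 0.0284]
eef_rot: [-180.0, 0.1, 95.9]
force: [-0.4, -0.4, -2.6]
width: 0.0137
grip_force: 30.0
```

>>> play_rows:
  moves:
    - {"fingers": 0, "xyz": [-0.32, 0, 0], "angular": [0, 0, 0]}
    - {"fingers": 0, "xyz": [-0.32, 0, 0], "angular": [0, 0, 0]}
    - {"fingers": 0, "xyz": [-0.32, 0, 0], "angular": [0, 0, 0]}
    - {"fingers": 0, "xyz": [-0.32, 0, 0], "angular": [0, 0, 0]}
    - {"fingers": 0, "xyz": [-0.32, 0, 0], "angular": [0, 0, 0]}
    - {"fingers": 0, "xyz": [-0.32, 0, 0], "angular": [0, 0, 0]}
    - {"fingers": 0, "xyz": [-0.32, 0, 0], "angular": [0, 0, 0]}
    - {"fingers": 0, "xyz": [-0.32, 0, 0], "angular": [0, 0, 0]}
    - {"fingers": 0, "xyz": [-0.12, 0, 0], "angular": [0, 0, 0]}
    - {"fingers": 0, "xyz": [-0.12, 0, 0], "angular": [0, 0, 0]}
    - {"fingers": 0, "xyz": [0, 0, 0], "angular": [0, 0, 0]}

```text
time: 8.28
eef_pos: [0.5027, 0.0911, 0.0284]
eef_rot: [-180.0, 0.0, 95.9]
force: [0.7, -0.4, -2.4]
width: 0.0135
grip_force: 30.0
```

>>> play_rows:
  moves:
    - {"fingers": 0, "xyz": [-0.06, 0, 0], "angular": [0, 0, 0]}
    - {"fingers": 0, "xyz": [-0.06, 0, 0], "angular": [0, 0, 0]}
    - {"fingers": 0, "xyz": [-0.06, 0, 0], "angular": [0, 0, 0]}
    - {"fingers": 0, "xyz": [0, 0, 0], "angular": [0, 0, 0]}
    - {"fingers": 0, "xyz": [0, 0, 0], "angular": [0, 0, 0]}

```text
time: 8.7
eef_pos: [0.5031, 0.0867, 0.0284]
eef_rot: [-180.0, 0.0, 96.0]
force: [0.2, 0.6, -1.5]
width: 0.0132
grip_force: 30.0
```

>>> play_rows:
  moves:
    - {"fingers": 0, "xyz": [-0.04, 0, 0], "angular": [0, 0, 0]}
    - {"fingers": 0, "xyz": [-0.04, 0, 0], "angular": [0, 0, 0]}
    - {"fingers": 0, "xyz": [0, 0, 0], "angular": [0, 0, 0]}

```text
time: 8.95
eef_pos: [0.5041, 0.0857, 0.0288]
eef_rot: [179.9, -0.1, 95.9]
force: [1.6, 5.8, -0.2]
width: 0.0134
grip_force: 30.0
```

Contact with the stop (5.8 N): the tray is home. Release, lift and turn.

>>> play_rows:
  moves:
    - {"fingers": 1, "xyz": [0, 0, 0], "angular": [0, 0, 0]}
    - {"fingers": 1, "xyz": [0, 0, 0], "angular": [0, 0, 0]}
    - {"fingers": 1, "xyz": [0, 0, 0], "angular": [0, 0, 0]}
    - {"fingers": 1, "xyz": [0, 0, 0], "angular": [0, 0, 0]}
    - {"fingers": 1, "xyz": [0, 0, 0], "angular": [0, 0, 0]}
    - {"fingers": 1, "xyz": [0, 0, 0], "angular": [0, 0, 0]}
    - {"fingers": 1, "xyz": [0, 0, -0.5], "angular": [0, 0, 0]}
    - {"fingers": 1, "xyz": [0, 0, -0.9], "angular": [0, 0, 0]}
    - {"fingers": 1, "xyz": [0, 0, -0.9], "angular": [0, 0, 0]}
    - {"fingers": 1, "xyz": [0, 0, -0.9], "angular": [0, 0, 0]}
    - {"fingers": 1, "xyz": [0, 0, -0.9], "angular": [0, 0, 0]}
    - {"fingers": 1, "xyz": [0, 0, -0.9], "angular": [0, 0, 0]}
    - {"fingers": 1, "xyz": [0, 0, -0.9], "angular": [0, 0, 0]}
    - {"fingers": 1, "xyz": [0, 0, -0.9], "angular": [0, 0, 0]}
    - {"fingers": 1, "xyz": [0, 0, -0.9], "angular": [0, 0, 0]}

```text
time: 10.2
eef_pos: [0.503, 0.0842, 0.2608]
eef_rot: [180.0, 0.0, 96.0]
force: [0.8, 0.1, -0.2]
width: 0.0928
grip_force: 0.0
```

>>> play_rows:
  moves:
    - {"fingers": 1, "xyz": [0, 0, 0], "angular": [0, 0, 0.0372]}
    - {"fingers": 1, "xyz": [0, 0, 0], "angular": [0, 0, 0.0372]}
    - {"fingers": 1, "xyz": [0, 0, 0], "angular": [0, 0, 0.0372]}
    - {"fingers": 1, "xyz": [0, 0, 0], "angular": [0, 0, 0.0372]}
    - {"fingers": 1, "xyz": [0, 0, 0], "angular": [0, 0, 0.0372]}
    - {"fingers": 1, "xyz": [0, 0, 0], "angular": [0, 0, 0.0372]}
    - {"fingers": 1, "xyz": [0, 0, 0], "angular": [0, 0, 0.0372]}
    - {"fingers": 1, "xyz": [0, 0, 0], "angular": [0, 0, 0.0372]}
    - {"fingers": 1, "xyz": [0, 0, 0], "angular": [0, 0, 0.0372]}
    - {"fingers": 1, "xyz": [0, 0, 0], "angular": [0, 0, 0.0372]}
    - {"fingers": 1, "xyz": [0, 0, 0], "angular": [0, 0, 0.0372]}
    - {"fingers": 1, "xyz": [0, 0, 0], "angular": [0, 0, 0.0372]}
    - {"fingers": 1, "xyz": [0, 0, 0], "angular": [0, 0, 0]}
    - {"fingers": 1, "xyz": [0, 0, 0], "angular": [0, 0, 0]}

```text
time: 11.37
eef_pos: [0.5032, 0.0842, 0.2593]
eef_rot: [-180.0, 0.0, 15.8]
force: [0.4, -0.1, -1.3]
width: 0.0928
grip_force: 0.0
```

```bash
python3 - <<'E'
from h import *
p,d=grab_frame('top');cv2.imwrite('pics/t3.png',p[:,:,::-1])
p,d=grab_frame('scene');cv2.imwrite('pics/s3.png',cv2.resize(p[150:310,260:480,::-1],None,fx=3.6,fy=3.6,interpolation=cv2.INTER_CUBIC))
X=cloud('scene',d)
m=(X[...,2]>.05)&(X[...,2]<.06)&(np.hypot(X[...,0]-.504,X[...,1]-.086)<.04);print(m.sum(),rect(X[m]) if m.sum()>5 else '')
o=get_obs();c,s=np.cos(np.radians(o['eef_rot'][2])),np.sin(np.radians(o['eef_rot'][2]))
D=np.array([.5315,-.4165])-o['eef_pos'][:2];print(o['eef_pos'],o['eef_rot'],D@[c,s],D@[s,-c])
E
```

```text
69 (69, array([510.5,  84.4]), array([41.2, 18.3]), 87.8)
[0.50325947 0.08426497 0.25939512] [1.79999414e+02 4.83959270e-03 1.57860401e+01] -0.10905558459066118 0.48956099323446156
```

View pics/s3.png

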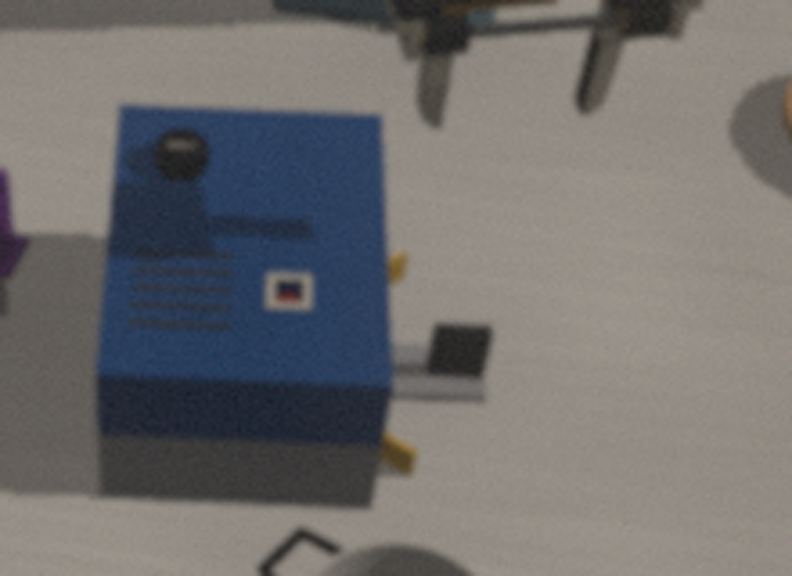

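The tray is inside, with only the tongue and handle (460,350) showing. Now to the stylus.

>>> play_rows:
  moves:
    - {"fingers": 1, "xyz": [-0.202, 0.907, 0], "angular": [0, 0, 0]}
    - {"fingers": 1, "xyz": [-0.202, 0.907, 0], "angular": [0, 0, 0]}
    - {"fingers": 1, "xyz": [-0.202, 0.907, 0], "angular": [0, 0, 0]}
    - {"fingers": 1, "xyz": [-0.202, 0.907, 0], "angular": [0, 0, 0]}
    - {"fingers": 1, "xyz": [-0.202, 0.907, 0], "angular": [0, 0, 0]}
    - {"fingers": 1, "xyz": [-0.202, 0.907, 0], "angular": [0, 0, 0]}
    - {"fingers": 1, "xyz": [-0.202, 0.907, 0], "angular": [0, 0, 0]}
    - {"fingers": 1, "xyz": [-0.202, 0.907, 0], "angular": [0, 0, 0]}
    - {"fingers": 1, "xyz": [-0.202, 0.907, 0], "angular": [0, 0, 0]}
    - {"fingers": 1, "xyz": [-0.202, 0.907, 0], "angular": [0, 0, 0]}
    - {"fingers": 1, "xyz": [-0.202, 0.907, 0], "angular": [0, 0, 0]}
    - {"fingers": 1, "xyz": [-0.202, 0.907, 0], "angular": [0, 0, 0]}
    - {"fingers": 1, "xyz": [-0.202, 0.907, 0], "angular": [0, 0, 0]}
    - {"fingers": 1, "xyz": [-0.202, 0.907, 0], "angular": [0, 0, 0]}
    - {"fingers": 1, "xyz": [-0.202, 0.907, 0], "angular": [0, 0, 0]}
    - {"fingers": 1, "xyz": [-0.202, 0.907, 0], "angular": [0, 0, 0]}
    - {"fingers": 1, "xyz": [-0.202, 0.907, 0], "angular": [0, 0, 0]}
    - {"fingers": 1, "xyz": [-0.202, 0.907, 0], "angular": [0, 0, 0]}
    - {"fingers": 1, "xyz": [0, 0, 0], "angular": [0, 0, 0]}
    - {"fingers": 1, "xyz": [0, 0, 0], "angular": [0, 0, 0]}

```text
time: 13.13
eef_pos: [0.5295, -0.418, 0.2582]
eef_rot: [-179.9, 0.0, 15.6]
force: [-0.6, 0.3, 0.1]
width: 0.0929
grip_force: 0.0
```

```bash
cat > st.py <<'E'
from h import *
o,p,d,X=wrist()
hsv=cv2.cvtColor(p,cv2.COLOR_RGB2HSV);C=np.hypot(X[...,0]-.5315,X[...,1]+.4165)
for n,hl,hh,lo,hi,r in(('handle top',0,25,.19,.202,.03),('collar',0,32,.108,.122,.04),('prongs',55,90,.1,.118,.08)):
    m=(hsv[...,0]>=hl)&(hsv[...,0]<hh)&(hsv[...,1]>90)&(X[...,2]>lo)&(X[...,2]<hi)&(C<r)
    m=cv2.erode(m.astype(np.uint8),np.ones((2,2)))>0
    if m.sum()>10:print(n,rect(X[m]),np.median(X[m],0).round(4),X[m].mean(0).round(4))
cv2.imwrite('pics/w_st.png',p[:,:,::-1])
print(o['eef_pos'],o['eef_rot'])
E
python3 st.py
```

```text
handle top (1137, array([ 531.5, -418.8]), array([23.4, 23. ]), 14.9) [ 0.5318 -0.4185  0.1954] [ 0.5318 -0.4185  0.1954]
collar (883, array([ 530. , -419.2]), array([42.2, 41. ]), 16.9) [ 0.5414 -0.4133  0.1155] [ 0.5377 -0.4163  0.1155]
prongs (3975, array([ 539.2, -416.6]), array([86.8, 66.6]), 15.9) [ 0.5577 -0.4077  0.1095] [ 0.5506 -0.4133  0.1095]
[ 0.52945764 -0.41797379  0.25822885] [-1.79912570e+02  3.82422533e-02  1.55816266e+01]
```

View pics/w_st.png

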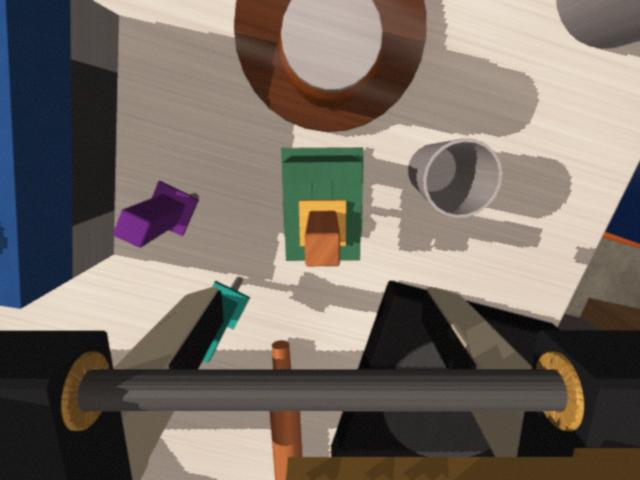

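The wrist view shows the stylus (323,240) standing in the fork, with the post on the far side. Descend and grip.

>>> play_rows:
  moves:
    - {"fingers": 1, "xyz": [0.053, 0.043, 0.8], "angular": [0, 0, 0]}
    - {"fingers": 1, "xyz": [0, 0, 0.8], "angular": [0, 0, 0]}
    - {"fingers": 1, "xyz": [0, 0, 0.8], "angular": [0, 0, 0]}
    - {"fingers": 1, "xyz": [0, 0, 0.8], "angular": [0, 0, 0]}
    - {"fingers": 1, "xyz": [0, 0, 0.8], "angular": [0, 0, 0]}
    - {"fingers": 1, "xyz": [0, 0, 0], "angular": [0, 0, 0]}
    - {"fingers": 0, "xyz": [0, 0, 0], "angular": [0, 0, 0]}
    - {"fingers": 0, "xyz": [0, 0, 0], "angular": [0, 0, 0]}
    - {"fingers": 0, "xyz": [0, 0, 0], "angular": [0, 0, 0]}
    - {"fingers": 0, "xyz": [0, 0, 0], "angular": [0, 0, 0]}
    - {"fingers": 0, "xyz": [0, 0, 0], "angular": [0, 0, 0]}
    - {"fingers": 0, "xyz": [0, 0, 0], "angular": [0, 0, 0]}
    - {"fingers": 0, "xyz": [0, 0, 0], "angular": [0, 0, 0]}
    - {"fingers": 0, "xyz": [0, 0, 0], "angular": [0, 0, 0]}
    - {"fingers": 0, "xyz": [0, 0, 0], "angular": [0, 0, 0]}
    - {"fingers": 0, "xyz": [0, 0, 0], "angular": [0, 0, 0]}
    - {"fingers": 0, "xyz": [0, 0, 0], "angular": [0, 0, 0]}
    - {"fingers": 0, "xyz": [0, 0, 0], "angular": [0, 0, 0]}
    - {"fingers": 0, "xyz": [0, 0, 0], "angular": [0, 0, 0]}
    - {"fingers": 0, "xyz": [0, 0, 0], "angular": [0, 0, 0]}
  squeeze: 40

```text
time: 14.85
eef_pos: [0.5318, -0.4175, 0.1392]
eef_rot: [-180.0, 0.0, 15.6]
force: [-0.2, 0.1, -0.5]
width: 0.0238
grip_force: 40.0
```

>>> play_rows:
  moves:
    - {"fingers": 0, "xyz": [0, 0, -0.3], "angular": [0, 0, 0]}
    - {"fingers": 0, "xyz": [0, 0, -0.6], "angular": [0, 0, 0]}
    - {"fingers": 0, "xyz": [0, 0, -0.8], "angular": [0, 0, 0]}
    - {"fingers": 0, "xyz": [0, 0, -0.8], "angular": [0, 0, 0]}
    - {"fingers": 0, "xyz": [0, 0, -0.8], "angular": [0, 0, 0]}
    - {"fingers": 0, "xyz": [0, 0, -0.8], "angular": [0, 0, 0]}
    - {"fingers": 0, "xyz": [0, 0, -0.8], "angular": [0, 0, 0]}
    - {"fingers": 0, "xyz": [0, 0, -0.45], "angular": [0, 0, 0]}
    - {"fingers": 0, "xyz": [0, 0, 0], "angular": [0, 0, 0]}

```text
time: 15.6
eef_pos: [0.5329, -0.4186, 0.3049]
eef_rot: [179.6, -0.2, 15.6]
force: [-0.0, 0.6, -0.3]
width: 0.0238
grip_force: 40.0
```

>>> play_rows:
  moves:
    - {"fingers": 0, "xyz": [0.281, -0.729, 0], "angular": [0, 0, 0]}
    - {"fingers": 0, "xyz": [0.281, -0.729, 0], "angular": [0, 0, 0]}
    - {"fingers": 0, "xyz": [0.281, -0.729, 0], "angular": [0, 0, 0]}
    - {"fingers": 0, "xyz": [0.281, -0.729, 0], "angular": [0, 0, 0]}
    - {"fingers": 0, "xyz": [0.281, -0.729, 0], "angular": [0, 0, 0]}
    - {"fingers": 0, "xyz": [0.281, -0.729, 0], "angular": [0, 0, 0]}
    - {"fingers": 0, "xyz": [0.281, -0.729, 0], "angular": [0, 0, 0]}
    - {"fingers": 0, "xyz": [0.281, -0.729, 0], "angular": [0, 0, 0]}
    - {"fingers": 0, "xyz": [0.281, -0.729, 0], "angular": [0, 0, 0]}
    - {"fingers": 0, "xyz": [0.281, -0.729, 0], "angular": [0, 0, 0]}
    - {"fingers": 0, "xyz": [0.281, -0.729, 0], "angular": [0, 0, 0]}
    - {"fingers": 0, "xyz": [0.281, -0.729, 0], "angular": [0, 0, 0]}
    - {"fingers": 0, "xyz": [0.281, -0.729, 0], "angular": [0, 0, 0]}
    - {"fingers": 0, "xyz": [0.281, -0.729, 0], "angular": [0, 0, 0]}
    - {"fingers": 0, "xyz": [0.281, -0.729, 0], "angular": [0, 0, 0]}
    - {"fingers": 0, "xyz": [0.281, -0.729, 0], "angular": [0, 0, 0]}
    - {"fingers": 0, "xyz": [0, 0, 0], "angular": [0, 0, 0]}
    - {"fingers": 0, "xyz": [0, 0, 0], "angular": [0, 0, 0]}

```text
time: 17.1
eef_pos: [0.5672, -0.0431, 0.2991]
eef_rot: [-180.0, 0.1, 15.7]
force: [0.7, 0.4, -0.9]
width: 0.0236
grip_force: 40.0
```

```bash
python3 - <<'E'
from h import *
o,p,d,X=wrist();print(o['eef_pos'],o['eef_rot'],o['width'])
hsv=cv2.cvtColor(p,cv2.COLOR_RGB2HSV);C=np.hypot(X[...,0]-.567,X[...,1]+.044)
w=(hsv[...,1]<60)&(hsv[...,2]>130)&(C<.04)&(abs(X[...,2]-.15)<.008)
r=((hsv[...,0]<8)|(hsv[...,0]>172))&(hsv[...,1]>120)&(C<.03)&(X[...,2]<.16)
for n,m in(('white',w),('red',r)):
    if m.sum()>8:print(n,rect(X[m]),X[m].mean(0).round(4))
cv2.imwrite('pics/w_b.png',p[:,:,::-1])
E
```

```text
[ 0.5672196  -0.0430799   0.29913024] [-1.79972031e+02  7.19961459e-02  1.57453006e+01] 0.023614722430407128
white (665, array([565.2, -43.7]), array([38.4, 65.1]), 17.1) [ 0.57   -0.0441  0.1498]
red (289, array([564.8, -46.9]), array([17.2, 18.1]), 13.1) [ 0.5656 -0.046   0.137 ]
```

View pics/w_b.png

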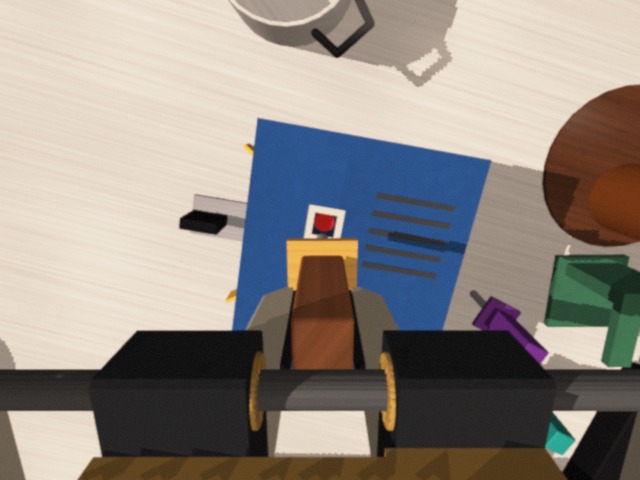

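The stylus is held upright and the button (324,222) lies just ahead of the tip. Correct by about 2 mm and lower into the hole.

>>> play_rows:
  moves:
    - {"fingers": 0, "xyz": [-0.047, 0.053, 0.3], "angular": [0, 0, 0]}
    - {"fingers": 0, "xyz": [0, 0, 0.4], "angular": [0, 0, 0]}
    - {"fingers": 0, "xyz": [0, 0, 0.4], "angular": [0, 0, 0]}
    - {"fingers": 0, "xyz": [0, 0, 0.3], "angular": [0, 0, 0]}
    - {"fingers": 0, "xyz": [0, 0, 0.2], "angular": [0, 0, 0]}
    - {"fingers": 0, "xyz": [0, 0, 0.1], "angular": [0, 0, 0]}
    - {"fingers": 0, "xyz": [0, 0, 0.1], "angular": [0, 0, 0]}
    - {"fingers": 0, "xyz": [0, 0, 0.1], "angular": [0, 0, 0]}
    - {"fingers": 0, "xyz": [0, 0, 0], "angular": [0, 0, 0]}
    - {"fingers": 0, "xyz": [0, 0, 0], "angular": [0, 0, 0]}

```text
time: 17.98
eef_pos: [0.5669, -0.0462, 0.2432]
eef_rot: [180.0, -0.0, 15.6]
force: [-0.1, 1.1, -0.6]
width: 0.0238
grip_force: 40.0
```

>>> play_rows:
  moves:
    - {"fingers": 0, "xyz": [0, 0, 0.1], "angular": [0, 0, 0]}
    - {"fingers": 0, "xyz": [0, 0, 0.1], "angular": [0, 0, 0]}
    - {"fingers": 0, "xyz": [0, 0, 0.07], "angular": [0, 0, 0]}
    - {"fingers": 0, "xyz": [0, 0, 0.07], "angular": [0, 0, 0]}
    - {"fingers": 0, "xyz": [0, 0, 0.04], "angular": [0, 0, 0]}
    - {"fingers": 0, "xyz": [0, 0, 0], "angular": [0, 0, 0]}
    - {"fingers": 0, "xyz": [0, 0, 0], "angular": [0, 0, 0]}

```text
time: 18.57
eef_pos: [0.567, -0.0462, 0.2319]
eef_rot: [180.0, -0.0, 15.6]
force: [-0.1, -0.2, 2.6]
width: 0.0238
grip_force: 40.0
```

>>> play_rows:
  moves:
    - {"fingers": 0, "xyz": [0, 0, 0.05], "angular": [0, 0, 0]}
    - {"fingers": 0, "xyz": [0, 0, 0.05], "angular": [0, 0, 0]}
    - {"fingers": 0, "xyz": [0, 0, 0], "angular": [0, 0, 0]}
    - {"fingers": 0, "xyz": [0, 0, 0], "angular": [0, 0, 0]}

```text
time: 18.9
eef_pos: [0.5673, -0.0462, 0.2309]
eef_rot: [179.9, -0.2, 15.6]
force: [-1.6, 1.5, 13.3]
width: 0.0235
grip_force: 40.0
```

```bash
python3 -c "
from h import *
o=get_obs();print(o['eef_pos'],o['force'])"
```

```text
[ 0.56731723 -0.04620892  0.2308892 ] [-1.61496456  1.48877865 13.33375626]
```

Bottomed at 13 N, so the button is fully down. Retract and go back toward the stand.

>>> play_rows:
  moves:
    - {"fingers": 0, "xyz": [0, 0, -0.2], "angular": [0, 0, 0]}
    - {"fingers": 0, "xyz": [0, 0, -0.4], "angular": [0, 0, 0]}
    - {"fingers": 0, "xyz": [0, 0, -0.6], "angular": [0, 0, 0]}
    - {"fingers": 0, "xyz": [0, 0, -0.6], "angular": [0, 0, 0]}
    - {"fingers": 0, "xyz": [0, 0, -0.5], "angular": [0, 0, 0]}

```text
time: 19.32
eef_pos: [0.5663, -0.0461, 0.2979]
eef_rot: [-180.0, 0.1, 15.6]
force: [0.4, -0.6, -0.9]
width: 0.0235
grip_force: 40.0
```

>>> play_rows:
  moves:
    - {"fingers": 0, "xyz": [-0.281, 0.729, 0], "angular": [0, 0, 0]}
    - {"fingers": 0, "xyz": [-0.281, 0.729, 0], "angular": [0, 0, 0]}
    - {"fingers": 0, "xyz": [-0.281, 0.729, 0], "angular": [0, 0, 0]}
    - {"fingers": 0, "xyz": [-0.281, 0.729, 0], "angular": [0, 0, 0]}
    - {"fingers": 0, "xyz": [-0.281, 0.729, 0], "angular": [0, 0, 0]}
    - {"fingers": 0, "xyz": [-0.281, 0.729, 0], "angular": [0, 0, 0]}
    - {"fingers": 0, "xyz": [-0.281, 0.729, 0], "angular": [0, 0, 0]}
    - {"fingers": 0, "xyz": [-0.281, 0.729, 0], "angular": [0, 0, 0]}
    - {"fingers": 0, "xyz": [-0.281, 0.729, 0], "angular": [0, 0, 0]}
    - {"fingers": 0, "xyz": [-0.281, 0.729, 0], "angular": [0, 0, 0]}
    - {"fingers": 0, "xyz": [-0.281, 0.729, 0], "angular": [0, 0, 0]}
    - {"fingers": 0, "xyz": [-0.281, 0.729, 0], "angular": [0, 0, 0]}
    - {"fingers": 0, "xyz": [-0.281, 0.729, 0], "angular": [0, 0, 0]}
    - {"fingers": 0, "xyz": [-0.281, 0.729, 0], "angular": [0, 0, 0]}
    - {"fingers": 0, "xyz": [-0.281, 0.729, 0], "angular": [0, 0, 0]}
    - {"fingers": 0, "xyz": [-0.281, 0.729, 0], "angular": [0, 0, 0]}
    - {"fingers": 0, "xyz": [0, 0, 0], "angular": [0, 0, 0]}
    - {"fingers": 0, "xyz": [0, 0, 0], "angular": [0, 0, 0]}
    - {"fingers": 0, "xyz": [0, 0, 0], "angular": [0, 0, 0]}
    - {"fingers": 0, "xyz": [0, 0, 0], "angular": [0, 0, 0]}

```text
time: 20.98
eef_pos: [0.5311, -0.4183, 0.2973]
eef_rot: [-179.9, 0.0, 15.7]
force: [-1.1, -0.7, -0.7]
width: 0.0238
grip_force: 40.0
```

```bash
python3 - <<'E'
from h import *
o,p,d,X=wrist();print(o['eef_pos'],o['eef_rot'])
# collar in tool frame (orange-yellow), prongs in world
R=Ro.from_euler('xyz',o['eef_rot'],degrees=True).as_matrix();T=(X-o['eef_pos'])@R
hsv=cv2.cvtColor(p,cv2.COLOR_RGB2HSV)
m=(hsv[...,0]>=14)&(hsv[...,0]<32)&(hsv[...,1]>120)&(np.hypot(T[...,0],T[...,1])<.04)&(T[...,2]>.005)&(T[...,2]<.05)
print('collar tool z',np.percentile(T[m][:,2],[5,50,95]).round(4),'y range',np.percentile(T[m][:,1],[1,99]),'x',np.percentile(T[m][:,0],[1,99]),m.sum())
m=(hsv[...,0]>=55)&(hsv[...,0]<90)&(hsv[...,1]>90)&(abs(X[...,2]-.11)<.008)&(np.hypot(X[...,0]-.539,X[...,1]+.416)<.07)
print('prongs',rect(X[m]))
# top view: held handle/collar vs stand
p,d=grab_frame('top');np.savez('t5.npz',p=p,d=d)
E
```

```text
[ 0.53113648 -0.41829673  0.2973186 ] [-1.79939297e+02  6.54071285e-03  1.56586171e+01]
collar tool z [0.0224 0.0237 0.0254] y range [-0.01870067  0.02002747] x [-0.00913661  0.01896244] 1900
prongs (4275, array([ 545.3, -414.4]), array([74.6, 68. ]), 16.1)
```

>>> play_rows:
  moves:
    - {"fingers": 0, "xyz": [0.04, -0.035, 0.3], "angular": [0, 0, 0]}
    - {"fingers": 0, "xyz": [0, 0, 0.5], "angular": [0, 0, 0]}
    - {"fingers": 0, "xyz": [0, 0, 0.5], "angular": [0, 0, 0]}
    - {"fingers": 0, "xyz": [0, 0, 0.5], "angular": [0, 0, 0]}
    - {"fingers": 0, "xyz": [0, 0, 0.5], "angular": [0, 0, 0]}
    - {"fingers": 0, "xyz": [0, 0, 0.3], "angular": [0, 0, 0]}
    - {"fingers": 0, "xyz": [0, 0, 0.2], "angular": [0, 0, 0]}
    - {"fingers": 0, "xyz": [0, 0, 0.2], "angular": [0, 0, 0]}
    - {"fingers": 0, "xyz": [0, 0, 0], "angular": [0, 0, 0]}
    - {"fingers": 0, "xyz": [0, 0, 0], "angular": [0, 0, 0]}

```text
time: 21.92
eef_pos: [0.532, -0.4181, 0.2078]
eef_rot: [180.0, -0.0, 15.6]
force: [-0.2, -0.0, -1.0]
width: 0.0238
grip_force: 40.0
```

>>> play_rows:
  moves:
    - {"fingers": 0, "xyz": [0, 0, 0.2], "angular": [0, 0, 0]}
    - {"fingers": 0, "xyz": [0, 0, 0.3], "angular": [0, 0, 0]}
    - {"fingers": 0, "xyz": [0, 0, 0.4], "angular": [0, 0, 0]}
    - {"fingers": 0, "xyz": [0, 0, 0.4], "angular": [0, 0, 0]}
    - {"fingers": 0, "xyz": [0, 0, 0.4], "angular": [0, 0, 0]}
    - {"fingers": 0, "xyz": [0, 0, 0.3], "angular": [0, 0, 0]}
    - {"fingers": 0, "xyz": [0, 0, 0.2], "angular": [0, 0, 0]}
    - {"fingers": 0, "xyz": [0, 0, 0], "angular": [0, 0, 0]}

```text
time: 22.58
eef_pos: [0.5316, -0.4176, 0.1402]
eef_rot: [-179.9, 0.0, 15.6]
force: [0.8, -0.3, -0.8]
width: 0.0239
grip_force: 40.0
```

>>> play_rows:
  moves:
    - {"fingers": 0, "xyz": [0, 0, 0.04], "angular": [0, 0, 0]}
    - {"fingers": 0, "xyz": [0, 0, 0.02], "angular": [0, 0, 0]}
    - {"fingers": 0, "xyz": [0, 0, 0], "angular": [0, 0, 0]}
    - {"fingers": 0, "xyz": [0, 0, 0], "angular": [0, 0, 0]}

```text
time: 22.92
eef_pos: [0.5319, -0.4183, 0.1399]
eef_rot: [180.0, -0.0, 15.6]
force: [-0.2, -0.0, -1.2]
width: 0.0241
grip_force: 40.0
```

>>> play_rows:
  moves:
    - {"fingers": 0, "xyz": [0, 0, 0.03], "angular": [0, 0, 0]}
    - {"fingers": 0, "xyz": [0, 0, 0], "angular": [0, 0, 0]}
    - {"fingers": 0, "xyz": [0, 0, 0], "angular": [0, 0, 0]}

```text
time: 23.17
eef_pos: [0.532, -0.4184, 0.1392]
eef_rot: [180.0, -0.0, 15.6]
force: [-0.6, 0.2, -0.2]
width: 0.024
grip_force: 40.0
```

Within about 1 mm of seated. Open and lift.

>>> play_rows:
  moves:
    - {"fingers": 0, "xyz": [0, 0, 0.02], "angular": [0, 0, 0]}
    - {"fingers": 0, "xyz": [0, 0, 0], "angular": [0, 0, 0]}
    - {"fingers": 0.4, "xyz": [0, 0, 0], "angular": [0, 0, 0]}
    - {"fingers": 0.6, "xyz": [0, 0, 0], "angular": [0, 0, 0]}
    - {"fingers": 1, "xyz": [0, 0, 0], "angular": [0, 0, 0]}
    - {"fingers": 1, "xyz": [0, 0, 0], "angular": [0, 0, 0]}
    - {"fingers": 1, "xyz": [0, 0, 0], "angular": [0, 0, 0]}
    - {"fingers": 1, "xyz": [0, 0, 0], "angular": [0, 0, 0]}
    - {"fingers": 1, "xyz": [0, 0, 0], "angular": [0, 0, 0]}
    - {"fingers": 1, "xyz": [0, 0, 0], "angular": [0, 0, 0]}
    - {"fingers": 1, "xyz": [0, 0, -0.3], "angular": [0, 0, 0]}
    - {"fingers": 1, "xyz": [0, 0, -0.8], "angular": [0, 0, 0]}
    - {"fingers": 1, "xyz": [0, 0, -0.8], "angular": [0, 0, 0]}
    - {"fingers": 1, "xyz": [0, 0, -0.8], "angular": [0, 0, 0]}
    - {"fingers": 1, "xyz": [0, 0, -0.8], "angular": [0, 0, 0]}
    - {"fingers": 1, "xyz": [0, 0, -0.8], "angular": [0, 0, 0]}
    - {"fingers": 1, "xyz": [0, 0, 0], "angular": [0, 0, 0]}
    - {"fingers": 1, "xyz": [0, 0, 0], "angular": [0, 0, 0]}
    - {"fingers": 1, "xyz": [0, 0, 0], "angular": [0, 0, 0]}

```text
time: 24.75
eef_pos: [0.5316, -0.4179, 0.2667]
eef_rot: [-180.0, 0.0, 15.6]
force: [-0.1, -0.9, 0.5]
width: 0.0929
grip_force: 0.0
```

```bash
python3 st.py; python3 - <<'E'
from h import *
p,d=grab_frame('scene');X=cloud('scene',d)
m=(X[...,2]>.05)&(X[...,2]<.06)&(np.hypot(X[...,0]-.504,X[...,1]-.086)<.04);print(m.sum(),rect(X[m]))
hsv=cv2.cvtColor(p,cv2.COLOR_RGB2HSV);r=((hsv[...,0]<8)|(hsv[...,0]>172))&(hsv[...,1]>120)&(np.hypot(X[...,0]-.567,X[...,1]+.044)<.03);print('btn z',X[r][:,2].mean())
E
```

```text
handle top (1054, array([ 531.7, -420. ]), array([23.6, 22.5]), 15.6) [ 0.5323 -0.4199  0.1954] [ 0.5321 -0.4199  0.1954]
collar (850, array([ 530.4, -420.5]), array([42.3, 40.4]), 16.5) [ 0.5418 -0.4148  0.1156] [ 0.5379 -0.4177  0.1155]
prongs (3727, array([ 538.9, -416.5]), array([86.8, 67. ]), 15.7) [ 0.5579 -0.4057  0.1095] [ 0.5503 -0.4123  0.1095]
[ 0.53158674 -0.41789489  0.26671546] [-1.79963646e+02  2.00635624e-02  1.56037224e+01]
58 (58, array([508. ,  84.3]), array([14.1, 41.3]), 6.0)
btn z nan<stdin>:4: RuntimeWarning: Mean of empty slice.
  ret = ret.dtype.type(ret / rcount)
```

The stylus hangs as before (heights unchanged, shifted about 1 mm) and the tray handle is still at its home position. Handing in.

```bash
python3 -c "
from plant import *
print(finish_job())"
```

```text
the job is handed in; nothing more can be done
None
```

I handed the job in at about 25 s, and the hand-in returned no verdict. The tray is home against the stop, the button was pressed until it bottomed out, and the stylus hangs in the fork again about 1 mm from where it started. My last check could not read the button's height, and the katori was not visible inside the warmer, so neither was confirmed at the end.

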